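# Pull-check a sprung telescopic rail at its length mark

### The arm

A 6-joint arm with a two-finger parallel gripper is mounted at the origin on the work surface. World frame = base frame: x ahead of the robot, y to its left, z up, the work surface at z = 0. Lengths are in mm, angles in rad, forces in N, time in s.
With the tool pointing down it reaches from about 300 to 875 mm from the base axis. Payload 6.4 kg.
Tool frame: the origin (TCP) lies on the centre line of the jaws, within the pads' length; the fingertips stand 19 mm ahead of it and the grasp point (between the pads) is the TCP; z points along the fingers, y is the line along which they close (so a half turn about z gives the same grasp; the last joint's range is limited). The gripper opens to 88 mm and grips with 3 to 60 N. Pads are 18 mm wide; open, the fingers measure 123 mm over their backs; the gripper's body (75 mm by 187 mm) begins 45 mm behind the grasp point.
Start: joints at [-1.375, 0.181, 1.607, -0, 1.354, -0.206], TCP at [224.885, -529.214, 257.714] pointing down, gripper open.
Joint ranges: [-2.99, 2.99], [-0.89, 2.07], [0.3, 2.58], [-1.14, 4.28], [0, 2.63], [-3.12, 3.12]. Speed limits (rad/s): [2.57, 2.57, 3.01, 3.14, 3.14, 3.14].

### API

Orientations are given as [roll, pitch, yaw] about the fixed x, y, z axes, in that order (R = Rz(yaw) Ry(pitch) Rx(roll)).
In Python, from workcell import env gives the robot as it stands.
- The arm moves only by the tool jog_arm, never from a script. Its argument "rows" is a list of rows, each a list of 2 entries, a list of its own where there are three numbers: the shift along the tool's x, y, z each as a share of 0.03 m, from -1 to 1, then the turn about the tool's z as a share of 6 degrees, from -1 to 1. In form: [[[dx, dy, dz], spin], ...]. A call has 1 to 12 rows; each row shifts and turns the commanded pose from where the row before left it, along the tool's axes as they then stand; what a row does not reach is not made up. A row lasts 1/10 s, in which the tool goes at most 50 mm and 8.59 degrees, less where a joint would pass 70% of its speed; a pose out of reach is approached as far as the arm can. A call with a number of a shift or a turn outside -1 to 1 is refused whole. A call with a gripper value outside its range is refused whole. "gripper" is the closure, from -1 (fully open) to 1 (shut), set as the call begins (left out, the last holds). The fingers move at their own pace and stop on an object; "newtons" is the grip in N (left out, the last holds). Time passes only in rows, so rows that do not move let the fingers close. It gives the time, the measured TCP pose, the force, the opening and the grip force at its end, in the units of the state.
- env.read_state(): the state, without advancing time (a new reading comes with each control period).
- env.camera(name): name is "scene" or "top" or "wrist"; returns the picture (420x560x3 uint8, red, green, blue); there is no depth.
- env.get_calibration(name): a dict with "vertical_fov" (degrees; the focal length in pixels is half the picture's height over the tangent of half this angle, whatever the lens; pixels are square), "cx", "cy" (the principal point, pixels), "xyz" and "rotation" of the camera in the world. Camera axes: x right, y down, z forward; pixel columns grow to the right and rows downward; lengths in mm; the calibration is good to about 2 mm. A picture is of the moment at which its call begins: read the wrist's pose just before it. get_calibration takes no time and is no camera call; for the wrist camera it gives the pose at the moment of the call.
- env.job_done(): hands the job in; it is judged then, once.
The state is a dict: "t": time; "joint_pos": joint angles; "joint_velocities": joint speeds; "effort": joint torques, N m; "tcp_pos": TCP position; "ee_rot": TCP orientation; "contact_force": force on the tool from outside, world axes, zero at the start; "wrist_torque": the same for the moment, N m; "grip_width": opening from 0.0 (shut) to 1.0 (fully open); "gripper_force": force on a finger pad.
Only numpy, scipy, OpenCV 4.12 (cv2) and the standard library are available. Lean on these libraries where they do the work, as an engineer would, in place of code of your own. Each camera call takes 0.05 s, during which the arm holds its last target. There are 200 camera calls.

### The job

Start the pull check by pressing the yellow treadle right down to its stop and letting it come back up. Then take the black grip of the sprung rod and pull it out of the yellow tube until the white disc stands level with the red index fins, never more than a centimetre past them. Finish while still holding it there against its spring, and leave the tape roll, the bottle and the yellow tube coupler where they stand.

Things in the scene. Friction and masses are not known exactly. Their poses are not given: they have to be found in the camera images.
- jig: The pull-check jig, fixed to the table: aluminium base plate 120 x 500 x 12 mm with a scale, carrying a yellow tube (39 mm diameter, 260 mm long) in two grey clamps whose tops are 117 mm above the table. Origin on the table under the tube's open mouth; the tube lies along the jig's y axis, 90 mm up, from the mouth towards -y; the rod pulls out of the mouth towards +y. x is across the tube, z up. The base plate runs from y = -280 to +220 mm.
- rod (a joint): How far the sprung rod is pulled out of the yellow tube, in m: 0 fully in, 0.16 the end of its travel. An inner spring always draws it back in: about 2.7 N at 0, growing by 0.9 N per 10 mm. It comes out along the jig's +y and stays out only while held.
- grip (a point): Middle of the black square grip of the rod, on the rod's axis, 90 mm above the table. The grip is 24 mm wide across the jig's x, 24 mm high and 36 mm long along the rod. With the rod in, its near end is 30 mm from the tube's mouth, with a bare 27 mm diameter steel rod between; its other end is covered by the white disc. Nothing stands beside or below it nearer than the base plate and the red index.
- disc (a point): Centre of the white disc at the outer end of the rod, 23 mm beyond the middle of the grip; 50 mm diameter, 10 mm thick along the rod. It moves with the rod.
- index_mark (a point): The length mark: the point on the rod's axis, 90 mm above the table, between the two red index fins of a red saddle clamped across the base plate. Axes as the jig's. The fins, 5 mm thick along the rod, stand either side of the rod from 32 to 68 mm off its axis (the whole saddle is 136 mm wide) and reach up to 62 mm above the table. The saddle is set differently each time: the rod must come out 70 to 120 mm for the disc's centre to stand here.
- treadle_pad (a point): Point on the top of the black rubber pad of the yellow treadle, midway across it, 88 mm from its hinge and about 59 mm above the table when up. The treadle plate is 120 mm long by 88 mm wide; the free end is raised. Its own frame at rest has x from this end towards the hinge, y along the hinge, z up. Pressed to the stop this point goes about 19 mm down.
- treadle (a joint): Angle of the treadle in rad: 0 fully up, 0.22 at its lower stop. A spring returns it; at the pad point it takes about 5 N to start and about 12 N at the stop.
- tape: Roll of brown tape lying flat on the table, 90 mm diameter, 45 mm high; origin at the centre of its underside. Leave alone.
- bottle: Orange bottle with a red cap, 60 mm diameter, 170 mm high; origin at the centre of its underside. Leave alone.
- coupler: Yellow tube coupler with black ends standing upright, 47 mm diameter, 75 mm high; origin at the centre of its underside. Leave alone.
Mind the look-alikes: they are no part of the job. Several things look just like the part that bears treadle_pad: the one meant starts farthest to the robot's left.

How it is judged:
By the outcome, as a careful person would: the job done as asked, in the order asked, and still so for the second after the job is handed in, while the arm keeps its last pose, push and grip.
It also fails if it takes over 48 s, if anything falls off the work surface, if the arm or the gripper's body presses on something with over 40 N, if the wrist force passes 120 N, or if a joint passes its speed limit or range.

## Working session

There is one attempt and no reset: what is moved stays moved. The work goes in short steps, Python scripts to look and compute and a tool call to move; the robot and the scene stay as the last step left them, time stands still between calls to the robot, and variables do not carry over. Pictures are saved under pics/ and viewed, at most 10 in all, crops included, and the job is handed in when it is done.

Besides the shell and the picture viewer there is one more tool, called after "Emit:" as name(argument=value, ...), one argument or row to a line, values as JSON. jog_arm: Moves the arm, as the interface text tells. Shift numbers are shares of 0.03 m and turn numbers shares of 6 degrees, none past 1 either way. Its arguments: {"type":"object","properties":{"rows":{"type":"array"},"gripper":{"type":"number"},"newtons":{"type":"number"}},"required":["rows"]}

```bash
mkdir -p pics
python3 - <<'E'
from workcell import env
import cv2,numpy as np
for n in("scene","top"):
    c=env.get_calibration(n);print(n,c)
    cv2.imwrite(f"pics/{n}0.png",env.camera(n)[:,:,::-1])
s=env.read_state();print({k:np.round(v,3) for k,v in s.items()})
E
```

```text
scene {'vertical_fov': 42.74521444800288, 'cx': 278.59573092476904, 'cy': 206.48354522129944, 'xyz': array([1106.18281213,  773.93045064, 1106.05863687]), 'rotation': array([-2.43327044,  0.00641496,  2.46883158])}
top {'vertical_fov': 42.23186725958698, 'cx': 267.7147575121602, 'cy': 207.6966570433056, 'xyz': array([ 392.38195349,   80.83042723, 1182.89094579]), 'rotation': array([-2.9782571 ,  0.01193354, -1.59310219])}
{'t': np.float64(0.1), 'joint_pos': array([-1.375,  0.181,  1.608, -0.   ,  1.354, -0.206]), 'joint_velocities': array([-0.001, -0.003, -0.001,  0.001,  0.   ,  0.   ]), 'effort': array([ 1.0000e-03, -4.3482e+01, -3.4269e+01,  7.0000e-02,  3.4000e-02,
       -0.0000e+00]), 'tcp_pos': array([ 224.79 , -528.756,  256.927]), 'ee_rot': array([-3.14 , -0.   ,  0.402]), 'contact_force': array([0.937, 0.34 , 0.022]), 'wrist_torque': array([0.043, 0.013, 0.   ]), 'gripper_force': np.float64(0.0), 'grip_width': np.float64(1.001)}
```

View pics/scene0.png

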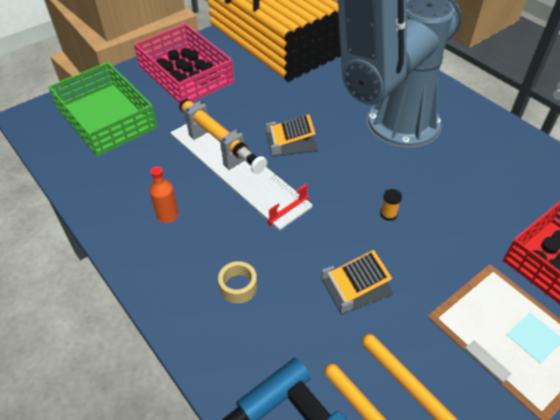

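View pics/top0.png

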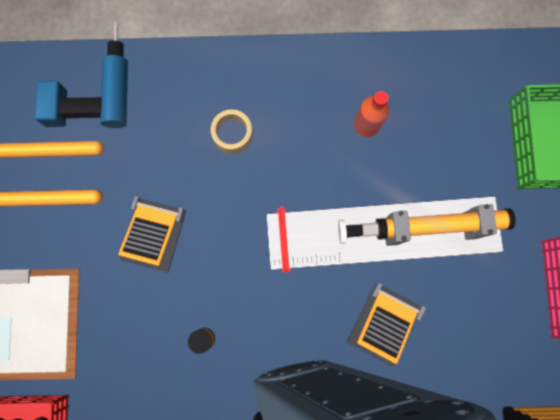

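The top view is oriented with world +x up and +y to the left. The target treadle is the left one, with its pad near (147,240). The jig's disc is at (343,231), its red index runs from (281,208) to (286,271), and the tube is to the right. Next I'll measure from the masks.

```bash
cat > h.py <<'E'
from workcell import env
import numpy as np, cv2
from scipy.spatial.transform import Rotation as R
def ray(c,uv):
    f=210/np.tan(np.radians(c["vertical_fov"])/2)
    d=R.from_euler("xyz",c["rotation"]).apply([(uv[0]-c["cx"])/f,(uv[1]-c["cy"])/f,1]);return np.array(c["xyz"]),d
def plane(c,uv,z):
    o,d=ray(c,uv);return o+d*(z-o[2])/d[2]
def proj(c,p):
    f=210/np.tan(np.radians(c["vertical_fov"])/2)
    q=R.from_euler("xyz",c["rotation"]).inv().apply(np.array(p)-c["xyz"]);return np.array([c["cx"]+f*q[0]/q[2],c["cy"]+f*q[1]/q[2]])
def blobs(m,mn=20):
    n,l,s,ce=cv2.connectedComponentsWithStats(m.astype(np.uint8));return [(l==i,s[i],ce[i]) for i in range(1,n) if s[i][4]>=mn]
def box(m): 
    c=max(cv2.findContours(m.astype(np.uint8),0,2)[0],key=cv2.contourArea);return cv2.boxPoints(cv2.minAreaRect(c)),cv2.minAreaRect(c)
E
python3 - <<'E'
from h import *
im=cv2.imread("pics/top0.png");hsv=cv2.cvtColor(im,cv2.COLOR_BGR2HSV);c=env.get_calibration("top")
H,S,V=[hsv[...,i].astype(int) for i in range(3)]
red=((H<6)|(H>172))&(S>150)&(V>90)
for m,s,ce in blobs(red,60):
    b,r=box(m);print("red",s,np.round(ce),[np.round(plane(c,p,62)).tolist() for p in b] if 260<ce[0]<300 else "")
yel=(H>8)&(H<28)&(S>150)&(V>120)
for m,s,ce in blobs(cv2.morphologyEx(yel.astype(np.uint8),cv2.MORPH_CLOSE,np.ones((9,9))),300):
    b,r=box(m);z=90 if ce[0]>410 else 45
    print("yel",s,np.round(ce),np.round(plane(c,ce,z)),[np.round(plane(c,p,z)).tolist() for p in b])
wh=(S<60)&(V>150); wh[:, :300]=0
for m,s,ce in blobs(wh,30): print("wh",s,np.round(ce,1),np.round(plane(c,ce,90)))
dk=(V<75)&(S<200)
for m,s,ce in blobs(dk,60): print("dk",s,np.round(ce,1),np.round(plane(c,ce,90)))
out=np.vstack([cv2.resize(im[195:280,255:525],None,fx=2.9,fy=2.9,interpolation=2),np.hstack([cv2.resize(im[190:280,105:195],(300,300),interpolation=2),cv2.resize(cv2.imread("pics/scene0.png")[245:315,315:400],(483,300),interpolation=2)])])
cv2.imwrite("pics/c1.png",out)
E
```

```text
red [372  91  16  17 199] [380.  99.] 
red [359 110  29  12 147] [375. 117.] 
red [359 130  17   6  77] [367. 132.] 
red [278 207  12  65 362] [283. 239.] [[578.0, 69.0, 62.0], [579.0, 55.0, 62.0], [445.0, 49.0, 62.0], [444.0, 64.0, 62.0]]
red [   0  396   67   24 1470] [ 32. 408.] 
yel [   0  142  103   15 1335] [ 50. 149.] [721. 559.  45.] [[736.0, 670.0, 45.0], [736.0, 447.0, 45.0], [706.0, 446.0, 45.0], [707.0, 668.0, 45.0]]
yel [   0  190  102   16 1356] [ 50. 197.] [614. 556.  45.] [[628.0, 664.0, 45.0], [628.0, 446.0, 45.0], [599.0, 445.0, 45.0], [599.0, 662.0, 45.0]]
yel [119 206  57  59 997] [150. 231.] [535. 340.  45.] [[489.0, 406.0, 45.0], [600.0, 368.0, 45.0], [568.0, 284.0, 45.0], [458.0, 323.0, 45.0]]
yel [ 409  212   70   23 1150] [445. 224.] [ 532. -267.   90.] [[546.0, -195.0, 90.0], [555.0, -335.0, 90.0], [517.0, -335.0, 90.0], [509.0, -196.0, 90.0]]
yel [ 357  294   60   69 1122] [388. 324.] [ 334. -149.   45.] [[292.0, -81.0, 45.0], [397.0, -133.0, 45.0], [359.0, -215.0, 45.0], [255.0, -162.0, 45.0]]
yel [515 408  45  12 415] [542. 413.] [ 164. -424.   90.] [[174
[... 681 characters left out ...]
dk [347 225  15  12 149] [354.2 230.3] [522. -84.  90.]
dk [124 248  33  11 104] [140.1 252.9] [487. 349.  90.]
dk [377 308  32  18 101] [392.5 316.4] [ 350. -151.   90.]
dk [375 313  31  18  65] [390.  321.5] [ 340. -145.   90.]
dk [373 318  31  18  67] [387.9 326.2] [ 332. -141.   90.]
dk [371 323  31  18  68] [386.5 331.3] [ 322. -137.   90.]
dk [188 328  27  25 479] [200.5 340.4] [312. 228.  90.]
dk [369 328  31  18  69] [383.9 335.9] [ 313. -132.   90.]
dk [367 332  31  19  73] [382.  340.9] [ 304. -127.   90.]
dk [364 337  32  20 117] [379.6 346.3] [ 293. -122.   90.]
dk [ 256  361  239   59 7792] [362.5 395.7] [202. -84.  90.]
dk [503 406  35  14 263] [514.1 414.4] [ 162. -371.   90.]
```

View pics/c1.png

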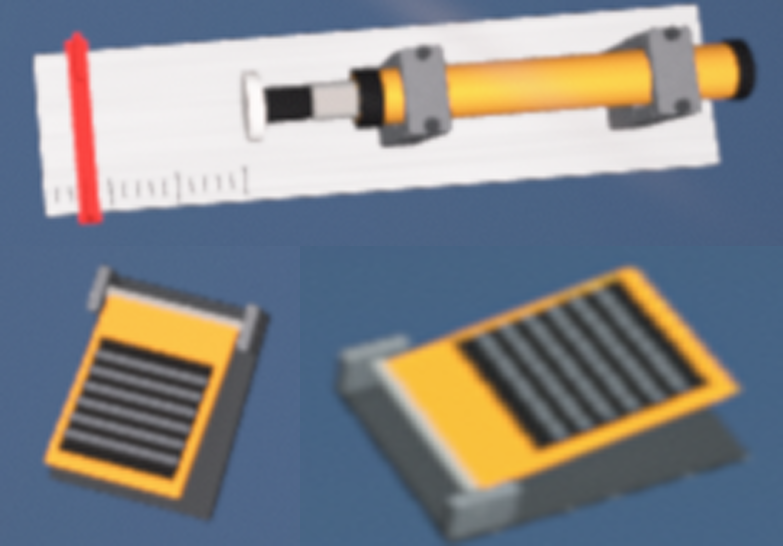

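The crop shows the treadle hinge at the +x end of the image with its grey pins. The pressing point, 88 mm from the hinge, is at about (144,246).

Run:
```python
from h import *
c=env.get_calibration("top")
k=lambda x,y:(105+x*.3,190+y*.3)
for n,p,z in [("hinge mid",(175,61),38),("free mid",(113,233),66),("padc",(138,162),55),("p88",(129.7,187),59)]: print(n,np.round(plane(c,k(*p),z)))
```

```text
hinge mid [586. 326.  38.]
free mid [474. 357.  66.]
padc [519. 345.  55.]
p88 [503. 349.  59.]
```

Emit:
jog_arm(
  rows=[
    [[0.83,-0.96,0],0],
    [[0.83,-0.96,0],0],
    [[0.83,-0.96,0],0],
    [[0.83,-0.96,0],0],
    [[0.83,-0.96,0],0],
    [[0.83,-0.96,0],0],
    [[0.83,-0.96,0],0],
    [[0.83,-0.96,0],0],
    [[0.83,-0.96,0],0],
    [[0.83,-0.96,0],0],
    [[0.83,-0.96,0],0],
    [[0.83,-0.96,0],0],
  ],
  gripper=1,
  newtons=20,
)

```text
t: 1.3
tcp_pos: [364.7, -92.7, 257.6]
ee_rot: [3.142, -0.0, 0.401]
contact_force: [0.5, -0.6, -0.6]
grip_width: 0.005
gripper_force: 0.0
```

Emit:
jog_arm(
  rows=[
    [[0.83,-0.98,0],0],
    [[0.83,-0.98,0],0],
    [[0.83,-0.98,0],0],
    [[0.83,-0.98,0],0],
    [[0.83,-0.98,0],0],
    [[0.83,-0.98,0],0],
    [[0.83,-0.98,0],0],
    [[0.83,-0.98,0],0],
    [[0.83,-0.98,0],0],
    [[0.83,-0.98,0],0],
    [[0.83,-0.98,0],0],
    [[0.83,-0.98,0],0],
  ],
)

```text
t: 2.5
tcp_pos: [501.7, 348.9, 257.1]
ee_rot: [3.142, 0.001, 0.402]
contact_force: [0.4, -0.3, -0.2]
grip_width: 0.0
gripper_force: 0.0
```

Run:
```python
from h import *
for i in range(2):
    s=env.read_state();c=env.get_calibration("wrist");im=env.camera("wrist")
print(s["tcp_pos"],s["ee_rot"],c,"target px",proj(c,[502,349,59]),"tip px",proj(c,np.array(s["tcp_pos"])+[0,0,-19]))
a=im[:,:,::-1].copy();cv2.imwrite("pics/w1.png",a)
c2=env.get_calibration("scene");f=cv2.imread("pics/scene0.png");print("scene px of target",proj(c2,[502,349,59]))
```

```text
[502.46190997 353.15298022 256.77816516] [-3.13897597e+00 -1.05193303e-03  4.03752892e-01] {'vertical_fov': 59.02122778495412, 'cx': 283.89176367819874, 'cy': 205.71372522493772, 'xyz': array([570.79815761, 381.40318483, 383.91448648]), 'rotation': array([ 2.85743220e+00,  2.08861240e-03, -1.16751278e+00])} target px [287.77038038 185.51324205] tip px [282.67324376 274.85644291]
scene px of target [370.26862082 267.17053779]
```

View pics/w1.png

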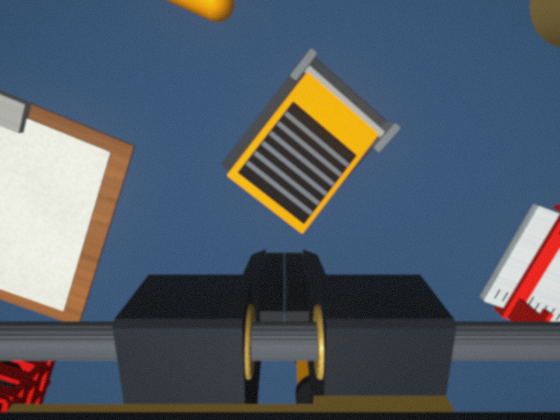

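The wrist view shows the treadle centred ahead of the fingers, with its 88 mm point near (286,178). My target projects to (288,185), so I'll shift about 6 mm towards the hinge, then go down while turning to the yaw for the rod grasp.

Emit:
jog_arm(
  rows=[
    [[0.2,0,0],0],
    [[0,0,0.9],-1],
    [[0,0,0.9],-1],
    [[0,0,0.9],-1],
    [[0,0,0.9],-1],
    [[0,0,0.9],-1],
    [[0,0,0.9],-1],
    [[0,0,0],-1],
    [[0,0,0],-1],
    [[0,0,0],-1],
    [[0,0,0],-1],
    [[0,0,0],-1],
  ],
)

```text
t: 3.8
tcp_pos: [507.6, 348.1, 95.9]
ee_rot: [-3.141, 0.0, 1.557]
contact_force: [0.4, -0.6, 0.8]
grip_width: 0.007
gripper_force: 0.0
```

Emit:
jog_arm(
  rows=[
    [[0,0,0.33],-0.5],
    [[0,0,0.33],0],
    [[0,0,0.2],0],
    [[0,0,0.2],0],
    [[0,0,0],0],
  ],
)

```text
t: 4.3
tcp_pos: [506.8, 349.1, 64.0]
ee_rot: [-3.14, -0.0, 1.603]
contact_force: [-4.4, 0.9, 10.2]
grip_width: 0.007
gripper_force: 4.8
```

Emit:
jog_arm(
  rows=[
    [[0,0,0.1],0],
    [[0,0,0.1],0],
    [[0,0,0],0],
  ],
)

```text
t: 4.6
tcp_pos: [506.6, 349.4, 59.7]
ee_rot: [-3.14, -0.0, 1.604]
contact_force: [-8.8, 0.1, 18.0]
grip_width: 0.003
gripper_force: 8.5
```

Emit:
jog_arm(
  rows=[
    [[0,0,0.1],0],
    [[0,0,0],0],
  ],
)

```text
t: 4.8
tcp_pos: [506.7, 349.5, 59.3]
ee_rot: [-3.139, 0.0, 1.604]
contact_force: [-17.1, -5.4, 37.1]
grip_width: 0.004
gripper_force: 18.2
```

Force rose from 18 to 37 N with no further travel, so the treadle is on its stop. Now I'll lift off and move over the rod.

Emit:
jog_arm(
  rows=[
    [[0,0,-0.4],0],
    [[0,0,-0.6],0],
    [[0,0,-1],0],
    [[0,0,-1],0],
    [[0,0,-1],0],
    [[0,0,-1],0],
    [[0,0,-1],0],
    [[-1,0,0],0],
    [[-1,0,0],0],
    [[-1,0,0],0],
    [[-1,0,0],0],
    [[-1,0,0],0],
  ],
  gripper=-1,
)

```text
t: 6.0
tcp_pos: [512.2, 197.7, 234.5]
ee_rot: [-3.141, 0.0, 1.604]
contact_force: [0.0, -0.8, -0.4]
grip_width: 0.999
gripper_force: 0.0
```

Emit:
jog_arm(
  rows=[
    [[-1,0,0],0],
    [[-1,0,0],0],
    [[-1,0,0],0],
    [[-1,0,0],0],
    [[-1,0,0],0],
    [[-1,0,0],0],
    [[-1,0,0],0],
    [[-1,0,0],0],
    [[-0.7,0,0],0],
    [[0,0,0],0],
    [[0,0,0],0],
  ],
)

```text
t: 7.1
tcp_pos: [521.3, -61.5, 234.5]
ee_rot: [-3.141, -0.001, 1.603]
contact_force: [-0.5, -0.2, 1.2]
grip_width: 1.002
gripper_force: 0.0
```

Run:
```python
from h import *
s=env.read_state();c=env.get_calibration("wrist");im=env.camera("wrist")
print(s["tcp_pos"],s["ee_rot"],c)
np.save("w2.npy",{"c":c},allow_pickle=True)
cv2.imwrite("pics/w2.png",im[:,:,::-1])
t=env.camera("top")[:,:,::-1];cv2.imwrite("pics/t2.png",t)
```

```text
[521.26185554 -61.5142008  234.50916999] [-3.14086012e+00 -6.00388340e-04  1.60315443e+00] {'vertical_fov': 59.02122778495412, 'cx': 283.89176367819874, 'cy': 205.71372522493772, 'xyz': array([520.43181856,  11.14386154, 361.61699616]), 'rotation': array([ 2.85592930e+00, -2.35879354e-04,  3.19290851e-02])}
```

View pics/w2.png

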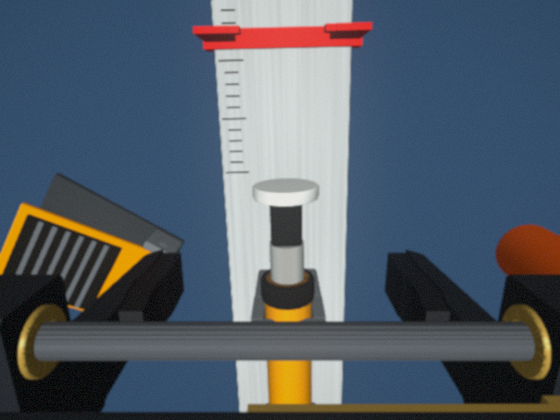

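The wrist view shows the disc around (286,192), the grip at (286,225) and the red fin tops at about v=29 on both sides. The open fingers straddle the axis.

```bash
python3 - <<'E'
from h import *
c=np.load("w2.npy",allow_pickle=True).item()["c"];ct=env.get_calibration("top")
im=cv2.imread("pics/w2.png");g=im.astype(int)
print("col286 gray",[(v,int(g[v,286].sum()//3)) for v in range(170,250,2)])
print("red R left u=200",[(v,g[v,200].tolist()) for v in range(20,52,2)])
print("red R right u=365",[(v,g[v,365].tolist()) for v in range(18,48,2)])
for v,z,n in[(179,65,"disc front bottom +5"),(204,115,"disc back top -5"),(245,102,"grip near end top -18")]: print(n,np.round(plane(c,(286,v),z),1))
for u,v in[(253,188),(319,186)]: print("disc side",np.round(plane(c,(u,v),90),1))
for u in(271,302): print("grip side",np.round(plane(c,(u,225),102),1))
for u in(268,311): print("tube",np.round(plane(c,(u,385),90),1))
for u,v in[(193,26),(240,29),(325,26),(372,22)]: print("fin far top",np.round(plane(c,(u,v),62),1))
E
python3 - <<'E'
import cv2,numpy as np,sys
sys.path.insert(0,'.')
a=cv2.imread("pics/w2.png")
cv2.imwrite("pics/c2.png",np.vstack([cv2.resize(a[10:60,185:380],(780,200),interpolation=2),cv2.resize(a[170:255,225:345],(560,397),interpolation=2)[:, :] if False else cv2.copyMakeBorder(cv2.resize(a[170:255,225:345],(560,397),interpolation=2),0,0,0,220,0)]))
E
```

```text
col286 gray [(170, 212), (172, 211), (174, 209), (176, 209), (178, 182), (180, 158), (182, 157), (184, 160), (186, 160), (188, 162), (190, 161), (192, 187), (194, 229), (196, 232), (198, 231), (200, 230), (202, 230), (204, 231), (206, 160), (208, 60), (210, 55), (212, 58), (214, 56), (216, 53), (218, 59), (220, 53), (222, 54), (224, 55), (226, 53), (228, 54), (230, 52), (232, 53), (234, 53), (236, 55), (238, 54), (240, 53), (242, 53), (244, 54), (246, 96), (248, 145)]
red R left u=200 [(20, [111, 84, 62]), (22, [108, 80, 59]), (24, [109, 81, 70]), (26, [77, 64, 189]), (28, [51, 53, 228]), (30, [51, 53, 228]), (32, [51, 50, 222]), (34, [38, 36, 121]), (36, [38, 35, 76]), (38, [71, 54, 67]), (40, [107, 81, 62]), (42, [112, 84, 63]), (44, [114, 86, 63]), (46, [113, 82, 61]), (48, [112, 84, 60]), (50, [111, 82, 60])]
red R right u=365 [(18, [107, 82, 57]), (20, [110, 81, 68]), (22, [79, 66, 189]), (24, [51, 52, 229]), (26, [47, 51, 228]), (28, [46, 48, 223]), (30, [35, 34, 126]), (32, [37, 33, 74]), (34, [80, 61, 66]), (36, [112, 85, 63]), (38, [112, 83, 62]), (40, [110, 82, 57]), (42, [112, 84, 62]), (44, [113, 85, 63]), (46, [110, 83, 60])]
disc front bottom +5 [524.3 -53.2  65. ]
disc back top -5 [524.2 -60.  115. ]
grip near end top -18 [525.5 -95.8 102. ]
disc side [499.4 -55.4  90. ]
disc side [548.9 -52.3  90. ]
grip side [513.9 -80.2 102. ]
grip side [536.8 -79.5 102. ]
tube [ 514.2 -235.1   90. ]
tube [ 552.4 -233.9   90. ]
fin far top [452.  59.  62.]
fin far top [486.6  58.1  62. ]
fin far top [549.2  62.1  62. ]
fin far top [583.5  65.9  62. ]
```

View pics/c2.png

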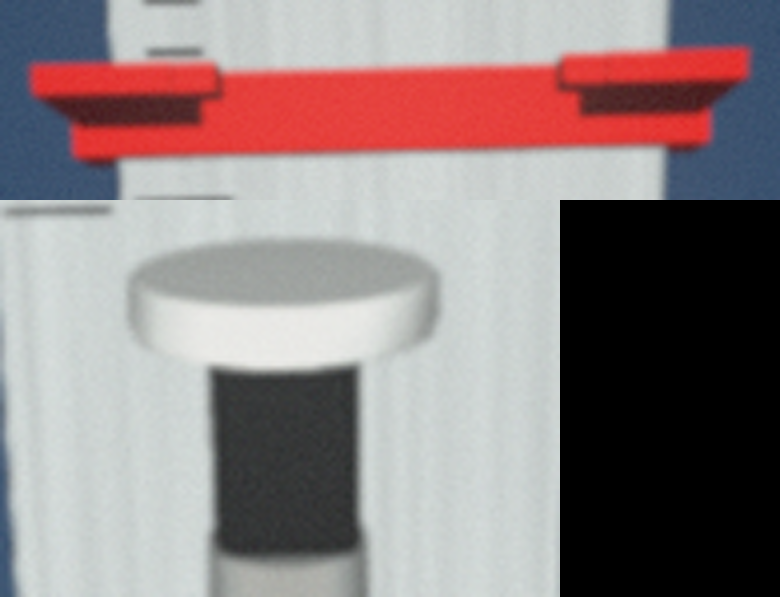

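Run:
```python
from h import *
c=np.load("w2.npy",allow_pickle=True).item()["c"]
a=np.radians(3.0);Y=np.array([-np.sin(a),np.cos(a),0]);X=np.array([np.cos(a),np.sin(a),0])
P=lambda u,v,z:plane(c,(u,v),z)
for n,p,o in[("front bot",P(286,178,65),5),("front top",P(286,192.3,115),5),("back top",P(286,206.2,115),-5),("grip near",P(286,246,102),-41)]:
    print(n,"disc s",round(p@Y-o,1),"lat",round(p@X,1))
d=[P(200,25.2,62),P(200,32.8,62),P(365,21.5,62),P(365,29.3,62)]
print("fin s",[round(q@Y,1) for q in d])
# tool frame now
s=env.read_state();r=R.from_euler("xyz",s["ee_rot"]).as_matrix();print("tcp s,lat",s["tcp_pos"]@Y,s["tcp_pos"]@X)
ct=env.get_calibration("top")
t=ct and [plane(ct,(342.6,230.9),95)@Y, plane(ct,(283,239),62)@Y];print("top: disc,fin",t)
```

```text
front bot disc s -84.7 lat 520.8
front top disc s -84.0 lat 520.5
back top disc s -83.9 lat 520.3
grip near disc s -83.0 lat 519.7
fin s [np.float64(35.7), np.float64(30.6), np.float64(35.7), np.float64(30.5)]
tcp s,lat -87.68907865108504 517.5434975541617
top: disc,fin [np.float64(-86.82623248591506), np.float64(33.105384813646225)]
```

Emit:
jog_arm(
  rows=[
    [[-0.51,0.1,0],-0.2],
    [[0,0,0.8],0],
    [[0,0,0.8],0],
    [[0,0,0.8],0],
    [[0,0,0.8],0],
    [[0,0,0.8],0],
    [[0,0,0.8],0],
    [[0,0,0],0],
  ],
)

```text
t: 8.0
tcp_pos: [522.8, -74.3, 87.8]
ee_rot: [-3.136, -0.003, 1.628]
contact_force: [-1.1, -0.6, -0.1]
grip_width: 0.998
gripper_force: 0.0
```

Emit:
jog_arm(
  rows=[
    [[0,0,0],0],
    [[0,0,0],0],
    [[0,0,0],0],
    [[0,0,0],0],
    [[0,0,0],0],
    [[0,0,0],0],
    [[0,0,0],0],
  ],
  gripper=1,
  newtons=50,
)

```text
t: 8.7
tcp_pos: [525.4, -76.4, 91.0]
ee_rot: [3.141, 0.0, 1.627]
contact_force: [-0.3, -0.4, -0.7]
grip_width: 0.389
gripper_force: 0.0
```

Emit:
jog_arm(
  rows=[
    [[0,0,0],0],
    [[0,0,0],0],
    [[0,0,0],0],
    [[0,0,0],0],
    [[0,0,0],0],
  ],
)

```text
t: 9.2
tcp_pos: [523.2, -76.3, 90.6]
ee_rot: [-3.136, -0.001, 1.628]
contact_force: [-9.3, -1.4, 7.1]
grip_width: 0.264
gripper_force: 50.0
```

Gripped at 23 mm opening, which matches the 24 mm grip. I'll pull about 105 mm, then look.

Emit:
jog_arm(
  rows=[
    [[0.2,0,0],0],
    [[0.5,0,0],0],
    [[0.5,0,0],0],
    [[0.5,0,0],0],
    [[0.5,0,0],0],
    [[0.5,0,0],0],
    [[0.5,0,0],0],
    [[0.3,0,0],0],
    [[0,0,0],0],
    [[0,0,0],0],
  ],
)

```text
t: 10.2
tcp_pos: [517.6, 26.6, 90.6]
ee_rot: [-3.137, 0.003, 1.628]
contact_force: [-7.7, -11.7, 5.8]
grip_width: 0.267
gripper_force: 50.0
```

Run:
```python
from h import *
for i in range(3):
    s=env.read_state();c=env.get_calibration("wrist");im=env.camera("wrist")
    print(s["tcp_pos"],s["contact_force"],s["grip_width"],s["gripper_force"])
np.save("w3.npy",{"c":c},allow_pickle=True)
t=env.camera("top")[:,:,::-1]
cv2.imwrite("pics/w3.png",im[:,:,::-1]);cv2.imwrite("pics/t3.png",t)
cv2.imwrite("pics/v3.png",np.hstack([im[100:400,80:480,::-1],cv2.resize(t[190:290,250:390],(400,300),interpolation=2)]))
```

```text
[517.59112306  26.64720774  90.6000348 ] [ -7.70398901 -11.71081123   5.76539302] 0.2670282417166639 49.957244507968426
[517.60544349  26.51215682  90.61792722] [ -8.19238409 -10.92741954   5.12832979] 0.26976929266533023 49.956569373607635
[517.59735197  26.41432902  90.60954823] [ -8.10185982 -12.13077144   4.88606005] 0.26688116359844427 49.95626997202635
```

View pics/v3.png

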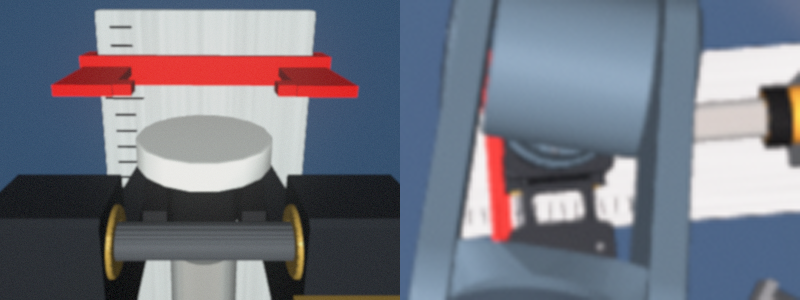

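The wrist view shows the disc still short of the fins: its top rim is at crop v≈165–190, and the fin top faces are at about v≈85–95. Measuring the gap now.

Run:
```python
from h import *
c=np.load("w3.npy",allow_pickle=True).item()["c"];im=cv2.imread("pics/w3.png").astype(int)
print("disc col u=284",[(v,int(im[v,284].sum()//3)) for v in range(208,304,3)])
for u in(140,430): print(u,[(v,im[v,u].tolist()[2]) for v in range(162,206,2)])
a=np.radians(3.0);Y=np.array([-np.sin(a),np.cos(a),0]);X=np.array([np.cos(a),np.sin(a),0])
for v,z in[(215,65),(265,115),(290,115)]:p=plane(c,(284,v),z);print("disc",v,z,round(p@Y,1),round(p@X,1))
for u in(140,430):
  for v in(184,190,196):print("fin",u,v,round(plane(c,(u,v),62)@Y,1))
```

```text
disc col u=284 [(208, 217), (211, 216), (214, 204), (217, 160), (220, 158), (223, 158), (226, 162), (229, 157), (232, 159), (235, 158), (238, 159), (241, 160), (244, 164), (247, 161), (250, 164), (253, 163), (256, 163), (259, 162), (262, 182), (265, 231), (268, 234), (271, 233), (274, 234), (277, 233), (280, 232), (283, 234), (286, 232), (289, 232), (292, 96), (295, 52), (298, 47), (301, 51)]
140 [(162, 61), (164, 62), (166, 59), (168, 62), (170, 61), (172, 57), (174, 63), (176, 61), (178, 75), (180, 122), (182, 136), (184, 175), (186, 228), (188, 230), (190, 229), (192, 230), (194, 231), (196, 160), (198, 63), (200, 57), (202, 58), (204, 60)]
430 [(162, 65), (164, 62), (166, 59), (168, 62), (170, 62), (172, 61), (174, 63), (176, 61), (178, 63), (180, 81), (182, 125), (184, 138), (186, 206), (188, 227), (190, 226), (192, 229), (194, 228), (196, 215), (198, 100), (200, 58), (202, 59), (204, 60)]
disc 215 65 22.8 519.7
disc 265 115 23.2 519.8
disc 290 115 14.7 519.9
fin 140 184 35.5
fin 140 190 32.8
fin 140 196 30.1
fin 430 184 36.1
fin 430 190 33.5
fin 430 196 30.8
```

Emit:
jog_arm(
  rows=[
    [[0.24,0,0],0],
    [[0.24,0,0],0],
    [[0,0,0],0],
    [[0,0,0],0],
    [[0,0,0],0],
  ],
)

```text
t: 10.9
tcp_pos: [516.9, 40.4, 90.6]
ee_rot: [-3.137, 0.004, 1.628]
contact_force: [-7.5, -13.3, 5.1]
grip_width: 0.266
gripper_force: 50.0
```

Run:
```python
from h import *
s=env.read_state();c=env.get_calibration("wrist");im=env.camera("wrist");cv2.imwrite("pics/w4.png",im[:,:,::-1])
sc=env.camera("scene");cv2.imwrite("pics/v4.png",np.hstack([im[100:400,80:480,::-1],cv2.resize(sc[120:260,200:387,::-1],(400,300),interpolation=2)]))
g=im.astype(int);gr=g.sum(2)//3;a=np.radians(3.0);Y=np.array([-np.sin(a),np.cos(a),0])
print(s["tcp_pos"],s["contact_force"],s["grip_width"])
print([(v,int(gr[v,284])) for v in range(206,300,2)])
for u in(130,140,430,440): print(u,[(v,int(g[v,u,0])) for v in range(190,250,2)])
np.save("w4.npy",{"c":c},allow_pickle=True)
```

```text
[516.8526069   40.44173318  90.60774636] [ -7.5003892  -13.25576996   5.06599825] 0.26596990152457134
[(206, 114), (208, 126), (210, 207), (212, 226), (214, 218), (216, 172), (218, 167), (220, 167), (222, 166), (224, 167), (226, 168), (228, 171), (230, 166), (232, 170), (234, 172), (236, 170), (238, 173), (240, 172), (242, 171), (244, 169), (246, 172), (248, 171), (250, 175), (252, 173), (254, 174), (256, 174), (258, 174), (260, 174), (262, 194), (264, 230), (266, 240), (268, 240), (270, 239), (272, 240), (274, 240), (276, 240), (278, 240), (280, 240), (282, 239), (284, 240), (286, 239), (288, 239), (290, 230), (292, 99), (294, 54), (296, 53), (298, 54)]
130 [(190, 59), (192, 65), (194, 66), (196, 63), (198, 66), (200, 63), (202, 63), (204, 63), (206, 65), (208, 64), (210, 63), (212, 63), (214, 62), (216, 64), (218, 62), (220, 63), (222, 64), (224, 63), (226, 64), (228, 62), (230, 64), (232, 60), (234, 66), (236, 64), (238, 62), (240, 60), (242, 62), (244, 62), (246, 61), (248, 60)]
140 [(190, 61), (192, 65), (194, 66), (196, 65), (198, 65), (200, 64), (202, 62), (204, 69), (206, 65)
[... 218 characters left out ...]
 (246, 64), (248, 62)]
430 [(190, 62), (192, 63), (194, 63), (196, 61), (198, 65), (200, 63), (202, 63), (204, 64), (206, 63), (208, 64), (210, 65), (212, 79), (214, 123), (216, 176), (218, 233), (220, 235), (222, 234), (224, 235), (226, 232), (228, 146), (230, 63), (232, 61), (234, 62), (236, 62), (238, 61), (240, 62), (242, 62), (244, 61), (246, 61), (248, 63)]
440 [(190, 60), (192, 63), (194, 63), (196, 61), (198, 60), (200, 65), (202, 64), (204, 65), (206, 66), (208, 61), (210, 65), (212, 59), (214, 65), (216, 60), (218, 62), (220, 63), (222, 60), (224, 63), (226, 66), (228, 62), (230, 58), (232, 66), (234, 65), (236, 65), (238, 63), (240, 63), (242, 62), (244, 63), (246, 63), (248, 60)]
```

View pics/v4.png

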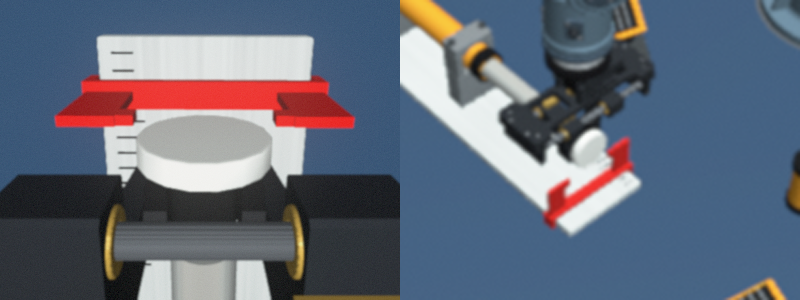

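Run:
```python
from h import *
c=np.load("w4.npy",allow_pickle=True).item()["c"];a=np.radians(3.0);Y=np.array([-np.sin(a),np.cos(a),0]);X=np.array([np.cos(a),np.sin(a),0])
print("disc",[round(plane(c,(284,v),z)@Y+o,1) for v,z,o in[(215.3,65,-5),(262.3,115,-5),(291,115,5)]])
print("fin",[round(plane(c,(u,v),62)@Y,1) for u,v in[(140,215.3),(140,227),(430,216.3),(430,228)]])
# independent check: scene view, disc outline and fin tops
cs=env.get_calibration("scene")
for n,s,l,z in[("disc",33,520,90),("finL",33,470,62),("finR",33,570,62)]:
    p=proj(cs,s*Y+l*X+[0,0,z]);print(n,np.round(p,1),"in v4:",np.round([400+(p[0]-200)*400/187,(p[1]-120)*300/140]))
```

```text
disc [np.float64(31.7), np.float64(33.1), np.float64(33.4)]
fin [np.float64(35.4), np.float64(29.9), np.float64(35.6), np.float64(30.1)]
disc [287.2 190.2] in v4: [587. 150.]
finL [301.2 188. ] in v4: [617. 146.]
finR [272.7 207.3] in v4: [555. 187.]
```

The disc is at 32.7 mm and the fins at 32.8 mm along the axis. The scene view agrees: the disc is seen at about (588,147) and predicted at (587,150). It's level and held, so I'm handing in.

```bash
python3 -c "
from workcell import env
print(env.job_done())"
```

```text
the job is handed in; nothing more can be done
None
```

I pressed the left treadle to its stop and let it up, then pulled the rod out until the white disc measured level with the red fins (within about 1 mm); the job was handed in at about 11 s with the grip still held at 50 N, though I did not check by camera that the treadle had come back up.

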